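# Set the length stop of a tube jig from a sample tube

### The job

Set the length stop of the tube jig from the sample: press the black tube with the two blue bands down into the jig's two spring clips until both snap round it, with one end hard against the fixed steel end plate. Then slide the blue stop along the rail until its brass face is up against the tube's other end, with no gap at either end, and lock it there by turning its black knob clockwise as far as it goes. Leave the short bare tube and the other things on the bench where they are.

Things in the scene. Friction and masses are not known exactly. Their poses are not given: they have to be found in the camera images.
- jig: Tube jig screwed to the bench: plywood board 110 x 370 mm, 12 mm thick, with an aluminium rail 40 mm wide on it (rail top 24 mm over the bench). Origin: centre of the board's underside, on the bench. y runs along the rail towards the fixed end plate, z up, x across the rail (away from the robot at yaw 0). The sample tube, home against the end plate, has its centre at x 0, y +70, z 52 mm.
- end_plate (a point): Point on the stop face of the fixed steel end plate, on the axis of a seated tube, at jig y = +145 mm, 52 mm over the bench; the face looks to jig -y. The plate is 44 mm wide across the rail and 7 mm thick, its top 66 mm over the bench.
- clip_left (a point): Spring clip nearer the end plate (jig y = +118 mm): point on a seated tube's axis, 52 mm over the bench. Two sprung steel leaves 16 mm long (along y), one on each side in jig x, with rounded lips and flared mouths, tops about 73 mm over the bench. A 25 mm tube coming straight down meets the lips with its axis 69 mm up and snaps onto the seat at 52 mm.
- clip_right (a point): The other, equal clip (jig y = +22 mm): point on a seated tube's axis. Between the clips 78 mm are clear for a gripper, down to the rail top at 24 mm. Pressing the tube into both clips takes about 13 N in all (10 to 16 N); it stays in by itself, and can still be pushed along the clips with about 3 N.
- sample_tube: The sample: black tube, 25 mm in diameter, 150 mm long, about 90 g, with two blue bands 12 mm wide, 24 mm to either side of its middle. At the start it lies on the bench (axis 12.5 mm up). Origin at its centre on its axis; y runs along the tube (either end may go to the end plate).
- short_tube: Bare aluminium tube, 25 mm in diameter, 100 mm long, lying on the bench; not needed. Origin at its centre, y along it.
- stop_face (a point): Middle of the brass stop face (21 mm disc) of the sliding stop, 52 mm over the bench, on the axis of a seated tube, facing the end plate (jig +y). The stop is a blue block on the rail, 50 mm wide across the rail, 46 mm long, lying 10 to 56 mm behind this point (to jig -y), its top 66 mm over the bench.
- knob_grip (a point): Middle of the bar grip of the stop's black clamp knob, on the knob's upright axis, 94 mm over the bench, 33 mm behind the stop face (to jig -y). The bar is 50 mm long, 12 mm wide and spans 81 to 103 mm over the bench; below it a 22 mm round hub down to 72 mm. The stop may be slid by its knob.
- stop (a joint): Travel of the stop along the jig's +y, towards the end plate, m: 0 at the outer end, 0.110 at most. Its face stands at jig y = -100 mm + travel, so it meets a sample tube that is home against the end plate at 0.095. Slides with about 2 N when the knob is loose; no spring.
- clamp (a joint): Turn of the clamp knob, rad: 0 loose, grows clockwise seen from above, end stop at 1.45 (fully locked; about 0.15 N m). At 0 the bar lies across the rail (along jig x), at 1.45 nearly along it. It screws a pad down on the rail, which bites from about 0.4. It stays where it is left.
- tape_measure: Black tape measure, 37 x 80 x 69 mm, bystander. Origin under its centre.
- glue_bottle: White and blue glue bottle, 43 mm across, 128 mm tall, bystander. Origin under its centre.
- marker: Black and white marker pen, 132 mm long, 15 mm thick, bystander. Origin under its centre.
- pliers: Pliers with black grips, 190 mm long, 66 mm wide, 14 mm thick, bystander. Origin under its centre.

How it is judged:
By the outcome, as a careful person would: the job done as asked, in the order asked, and still so for the second after the job is handed in, with the robot touching nothing.
It also fails if it takes over 54 s, if anything falls off the work surface, if the arm or the gripper's body presses on something with over 40 N, if the wrist force passes 120 N, or if a joint passes its speed limit or range.

### The arm

A 6-joint arm with a two-finger parallel gripper is mounted at the origin on a cart in front of the work surface, level with it; the furniture and walls round the work are solid. World frame = base frame: x ahead of the robot, y to its left, z up, the work surface at z = 0. Lengths are in m, angles in rad, forces in N, time in s.
With the tool pointing down it reaches from about 0.375 to 0.975 m from the base axis. Payload 3.8 kg.
Tool frame: the origin (TCP) lies at the very end of the fingers, on their centre line; the grasp point (between the pads) lies 19 mm behind it; z points along the fingers, x is the direction in which the jaws open and shut, and the axes are right-handed (so a half turn about z gives the same grasp; the last joint's range is limited). The gripper opens to 85 mm and grips with 20 to 120 N. Pads are 22 mm wide; open, the fingers measure 114 mm over their backs; the gripper's body (76 mm by 85 mm) begins 54 mm behind the grasp point. The pads swing forward as they close: fully open they stand 13 mm farther back than shut.
Start: joints at [1.246, 0.264, 1.604, -0, 1.274, -0.037], TCP at [0.192, 0.647, 0.231] pointing down, gripper open.
Joint ranges: [-2.63, 2.63], [-0.94, 2.18], [0.31, 2.57], [-1.31, 4.45], [0, 2.66], [-2.55, 2.55]. Speed limits (rad/s): [2.57, 2.57, 3.14, 3.14, 3.14, 3.14].

### API

Orientations are given as a rotation vector (axis times angle).
In Python, from workcell import bot gives the robot as it stands.
- The arm moves only by the tool carry_out, never from a script. Its argument "deltas" is a list of rows, each an object with "delta_pos": the shift along the tool's x, y, z in m, a list of three; "dr": the turn, a rotation vector about the tool's x, y, z in rad, a list of three. A call has 1 to 10 rows; each row shifts and turns the commanded pose from where the row before left it, along the tool's axes as they then stand; what a row does not reach is not made up. A row lasts 1/8 s, in which the tool goes at most 62.5 mm and 10.7 degrees, less where a joint would pass 70% of its speed; a pose out of reach is approached as far as the arm can. A call is refused whole if a number of a shift passes 0.0625 or a number of a turn 0.188, either way. A call with a gripper value outside its range is refused whole. "grip" is the opening, from 0 (shut) to 1 (fully open), set as the call begins (left out, the last holds). The fingers move at their own pace and stop on an object; "force" is the grip in N (left out, the last holds). Time passes only in rows, so rows that do not move let the fingers close. It gives the time, the measured TCP pose, the force and the opening at its end, in the units of the state.
- bot.read_state(): the state, without advancing time (a new reading comes with each control period).
- bot.read_camera(name): name is "side" or "top" or "wrist"; returns a dict with "frame" (384x512x3 uint8, red, green, blue), "K" (3x3 intrinsics, pixels), "xyz" and "attitude" of the camera in the world; the wrist camera has in their place "hand_eye" (4x4, takes a point from camera to tool coordinates, whose origin is the TCP and whose axes are the tool frame's). Camera axes: x right, y down, z forward; pixel columns grow to the right and rows downward; lengths in m; the calibration is good to about 2 mm. A picture is of the moment at which its call begins: read the wrist's pose just before it. There is no depth.
- bot.finish_job(): hands the job in, once; it reports no verdict.
The state is a dict: "time": time; "q": joint angles; "joint_vel": joint speeds; "joint_torque": joint torques, N m; "tool_pos": TCP position; "tcp_rot": TCP orientation; "wrist_force": force on the tool from outside, world axes, zero at the start; "torque": the same for the moment, N m; "width": opening from 0.0 (shut) to 1.0 (fully open).
Only numpy, scipy, OpenCV 4.12 (cv2) and the standard library are available. Lean on these libraries where they do the work, as an engineer would, in place of code of your own. Each camera call takes 0.05 s, during which the arm holds its last target.

## Working session

There is one attempt and no reset: what is moved stays moved. The work goes in short steps, Python scripts to look and compute and a tool call to move; the robot and the scene stay as the last step left them, time stands still between calls to the robot, and variables do not carry over. Pictures are saved under pics/ and viewed, and the job is handed in when it is done.

Besides the shell and the picture viewer there is one more tool, called after "Emit:" by a JSON object that holds its "api" and its "payload", one argument or row to a line. carry_out: Moves the arm, as the interface text tells. Its arguments: {"type":"object","properties":{"deltas":{"type":"array"},"grip":{"type":"number"},"force":{"type":"number"}},"required":["deltas"]}

```bash
mkdir -p pics; ls; python3 - <<'E'
from workcell import bot
import cv2,json,numpy as np
s=bot.read_state();print(s)
d={}
for n in ["side","top","wrist"]:
    c=bot.read_camera(n);cv2.imwrite(f"pics/{n}0.png",c["frame"][:,:,::-1])
    print(n,{k:np.round(np.array(v),4).tolist() for k,v in c.items() if k!="frame"})
E
```

```text
pics
{'time': 0.0, 'q': array([ 1.24610994e+00,  2.64723972e-01,  1.60538152e+00, -1.30161901e-05,
        1.27371380e+00, -3.69038798e-02]), 'joint_vel': array([ 3.03507787e-04, -6.26459357e-04,  1.72874926e-05,  7.74818899e-04,
        1.87543844e-04,  2.32303305e-04]), 'joint_torque': array([ 1.57074137e-03, -5.15108085e+01, -3.67318654e+01,  5.65136111e-05,
        1.28831249e-02, -8.49702815e-06]), 'tool_pos': array([0.19135546, 0.64653757, 0.22997764]), 'tcp_rot': array([ 2.51600118,  1.87918039, -0.0028653 ]), 'wrist_force': array([-0.28167446,  0.28746072,  0.65152037]), 'torque': array([ 0.01391169, -0.01546117, -0.02048703]), 'width': 1.0011176300780034}
side {'K': [[466.089, 0.0, 261.5848], [0.0, 466.089, 182.8214], [0.0, 0.0, 1.0]], 'xyz': [0.2083, -1.2831, 0.8554], 'attitude': [-2.0915, 0.2305, -0.1387]}
top {'K': [[377.8447, 0.0, 247.5086], [0.0, 377.8447, 189.3588], [0.0, 0.0, 1.0]], 'xyz': [0.324, 0.0162, 1.141], 'attitude': [-2.1177, 2.1637, -0.1881]}
wrist {'K': [[303.2104, 0.0, 252.0284], [0.0, 303.2104, 191.1039], [0.0, 0.0, 1.0]], 'hand_eye': [[1.0, -0.0004, 0.0004, -0.001], [0.0002, 0.9653, 0.261, -0.0655], [-0.0005, -0.261, 0.9653, -0.1428], [0.0, 0.0, 0.0, 1.0]]}
```

View pics/top0.png

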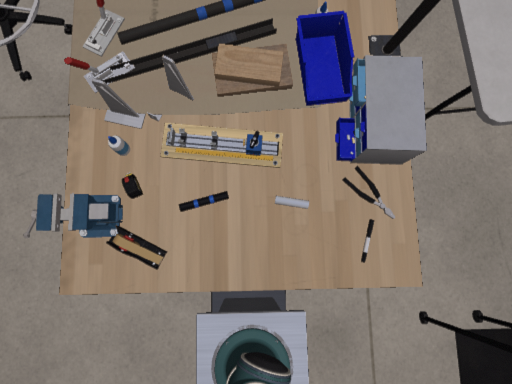

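View pics/side0.png

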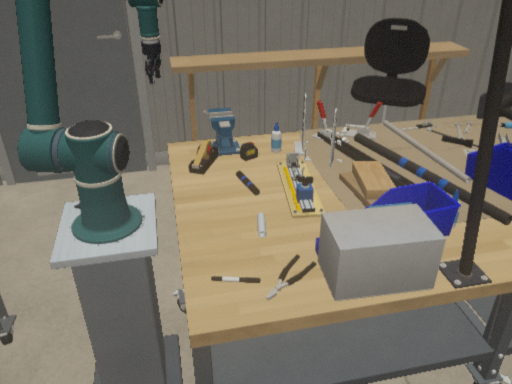

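View pics/wrist0.png

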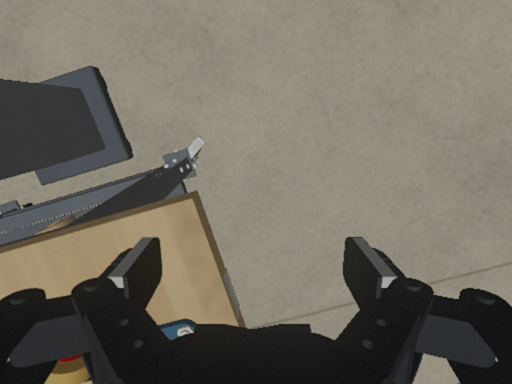

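```bash
cat > h.py <<'E'
from workcell import bot
import cv2,numpy as np
from scipy.spatial.transform import Rotation as R
def cam(n,save=None):
    s=bot.read_state();c=bot.read_camera(n)
    if n=="wrist":
        T=np.eye(4);T[:3,:3]=R.from_rotvec(s["tcp_rot"]).as_matrix();T[:3,3]=s["tool_pos"];T=T@np.array(c["hand_eye"])
    else:
        T=np.eye(4);T[:3,:3]=R.from_rotvec(c["attitude"]).as_matrix();T[:3,3]=c["xyz"]
    if save: cv2.imwrite(f"pics/{save}.png",c["frame"][:,:,::-1]); np.savez(f"pics/{save}.npz",T=T,K=c["K"])
    return c["frame"],np.array(c["K"]),T
def load(n):
    z=np.load(f"pics/{n}.npz");return z["K"],z["T"]
def w(n,px,z):
    K,T=load(n);d=T[:3,:3]@np.linalg.solve(K,[px[0],px[1],1.]);o=T[:3,3];return o+d*(z-o[2])/d[2]
def pr(n,p):
    K,T=load(n);q=K@(T[:3,:3].T@(np.array(p)-T[:3,3]));return q[:2]/q[2]
def crop(n,x0,y0,x1,y1,f,out):
    im=cv2.imread(f"pics/{n}.png")[y0:y1,x0:x1];cv2.imwrite(f"pics/{out}.png",cv2.resize(im,None,fx=f,fy=f,interpolation=cv2.INTER_CUBIC))
E
python3 - <<'E'
from h import *
cam("top","top1");cam("side","side1")
crop("top1",150,110,300,220,5,"topc"); crop("side1",220,120,340,240,5,"sidec")
for p in [(180,208),(228,195)]:print(w("top1",p,.0125))
for p in [(165,123),(283,138),(281,166),(161,157)]:print(w("top1",p,.012))
E
```

```text
[0.45835804 0.20511802 0.0125    ]
[0.49476553 0.06076413 0.0125    ]
[0.72555822 0.25365373 0.012     ]
[ 0.67003646 -0.1121605   0.012     ]
[ 0.58126711 -0.10268366  0.012     ]
[0.61691327 0.26443248 0.012     ]
```

View pics/topc.png

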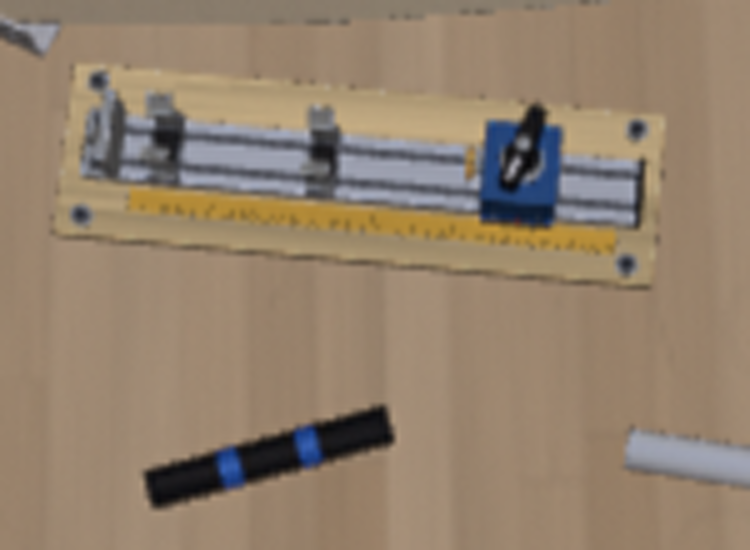

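View pics/sidec.png

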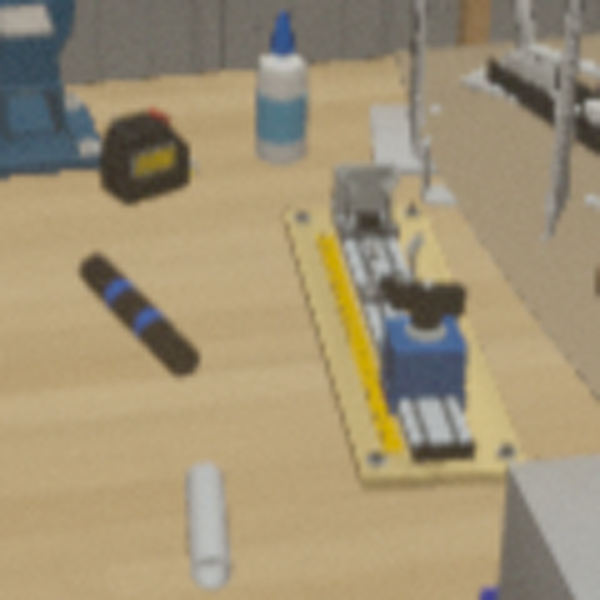

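```bash
cat >> h.py <<'E'
def go(pos,xdir,n=None):
    """target TCP pos, tool x dir yaw; tool down. prints shift in current tool axes and z turn"""
    s=bot.read_state();M=R.from_rotvec(s["tcp_rot"]).as_matrix()
    t=np.array([np.cos(xdir),np.sin(xdir),0]);z=np.array([0,0,-1.]);D=np.column_stack([t,np.cross(z,t),z])
    rel=R.from_matrix(M.T@D).as_rotvec()
    print("yaw now",np.arctan2(M[1,0],M[0,0]).round(4),"shift(tool)",(M.T@(np.array(pos)-s["tool_pos"])).round(4),"turn",rel.round(4),"q6",s["q"][5].round(3),"t",s["time"])
E
python3 - <<'E'
from h import *
go((.477-.0,.133,.33),.247)
go((.477,.133,.33),.247-np.pi)
def P(x,y):return (150+x/5,110+y/5)
L=w("top1",P(152,488),.0125);Rr=w("top1",P(388,424),.0125);print(L,Rr,np.linalg.norm(L-Rr),(L+Rr)/2)
C=[w("top1",P(*c),.012)[:2] for c in [(75,65),(665,117),(652,288),(55,237)]]
C=np.array(C);print(C,C.mean(0),[np.linalg.norm(C[i]-C[i-1]) for i in range(4)])
print(pr("top1",(.45,.4,.0)),pr("side1",(.45,.4,.0)))
E
```

```text
yaw now 1.283 shift(tool) [-0.4118  0.4197 -0.099 ] turn [5.000e-04 1.100e-03 1.036e+00] q6 -0.037 t 0.25
yaw now 1.283 shift(tool) [-0.4118  0.4197 -0.099 ] turn [-1.2000e-03  6.0000e-04 -2.1056e+00] q6 -0.037 t 0.25
[0.45953907 0.20392916 0.0125    ] [0.49540116 0.06196246 0.0125    ] 0.14642620644005616 [0.47747011 0.13294581 0.0125    ]
[[ 0.72555822  0.25365373]
 [ 0.6848546  -0.11271835]
 [ 0.5762914  -0.10066161]
 [ 0.61565189  0.26441343]] [0.65058903 0.0761718 ] [np.float64(0.11043175279100025), np.float64(0.3686262089023534), np.float64(0.1092306501409797), np.float64(0.36719073851277834)]
[116.02055341 212.58576356] [227.26917637 153.30444976]
```

Emit:
{"api": "carry_out", "payload": {
  "deltas": [
    {"delta_pos": [0,0,-0.06],"dr": [0,0,0]},
    {"delta_pos": [0,0,-0.05],"dr": [0,0,0]},
    {"delta_pos": [-0.041,0.042,0],"dr": [0,0,0]},
    {"delta_pos": [-0.041,0.042,0],"dr": [0,0,0]},
    {"delta_pos": [-0.041,0.042,0],"dr": [0,0,0]},
    {"delta_pos": [-0.041,0.042,0],"dr": [0,0,0]},
    {"delta_pos": [-0.041,0.042,0],"dr": [0,0,0]},
    {"delta_pos": [-0.041,0.042,0],"dr": [0,0,0]},
    {"delta_pos": [-0.041,0.042,0],"dr": [0,0,0]},
    {"delta_pos": [-0.041,0.042,0],"dr": [0,0,0]}
  ]
}}

```text
time: 1.5
tool_pos: [0.4212, 0.2356, 0.3415]
tcp_rot: [2.517, 1.88, 0.001]
wrist_force: [0.1, 2.0, -0.3]
width: 1.002
```

Emit:
{"api": "carry_out", "payload": {
  "deltas": [
    {"delta_pos": [-0.041,0.042,0],"dr": [0,0,0]},
    {"delta_pos": [-0.041,0.042,0],"dr": [0,0,0]},
    {"delta_pos": [0,0,0.02],"dr": [0,0,0.173]},
    {"delta_pos": [0,0,0.02],"dr": [0,0,0.173]},
    {"delta_pos": [0,0,0.02],"dr": [0,0,0.173]},
    {"delta_pos": [0,0,0.02],"dr": [0,0,0.173]},
    {"delta_pos": [0,0,0.03],"dr": [0,0,0.173]},
    {"delta_pos": [0,0,0.03],"dr": [0,0,0.171]},
    {"delta_pos": [0,0,0],"dr": [0,0,0]}
  ]
}}

```text
time: 2.62
tool_pos: [0.4757, 0.1343, 0.1986]
tcp_rot: [3.117, 0.39, -0.009]
wrist_force: [0.4, 0.5, -0.3]
width: 0.999
```

```bash
python3 - <<'E'
from h import *
cam("wrist","w1");print(bot.read_state()["tool_pos"]);go((.477,.133,.2),.247)
print(pr("w1",(.4595,.204,.0125)),pr("w1",(.4954,.062,.0125)))
E
```

```text
[0.47705538 0.13466554 0.20050843]
yaw now 0.2502 shift(tool) [-0.0005  0.0016  0.0005] turn [-0.      0.0026  0.0032] q6 -0.025 t 2.675
[254.54584873 102.68056034] [254.15372623 233.36954638]
```

View pics/w1.png

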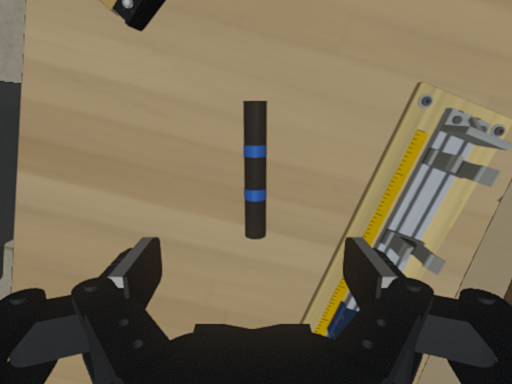

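```bash
python3 - <<'E'
from h import *
crop("w1",225,90,285,250,4,"w1c")
a=w("w1",(255.5,151.5),.0235);b=w("w1",(255.5,195.5),.0235);print(a,b,np.linalg.norm(a-b))
m=(a+b)/2;d=a-b;print(m,np.arctan2(-d[0],d[1]))
E
```

```text
[0.47270096 0.15640455 0.0235    ] [0.4846449  0.10993329 0.0235    ] 0.04798161517611435
[0.47867293 0.13316892 0.0235    ] 0.2515727895692705
```

View pics/w1c.png

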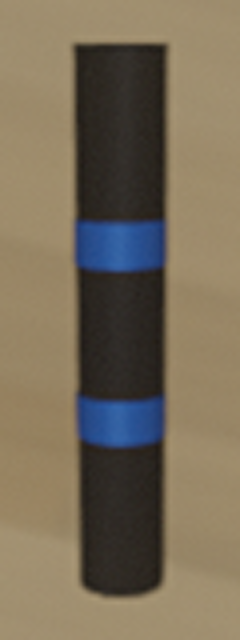

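Emit:
{"api": "carry_out", "payload": {
  "deltas": [
    {"delta_pos": [0.001,0.002,0.05],"dr": [0,0,0]},
    {"delta_pos": [0,0,0.05],"dr": [0,0,0]},
    {"delta_pos": [0,0,0.05],"dr": [0,0,0]},
    {"delta_pos": [0,0,0.03],"dr": [0,0,0]},
    {"delta_pos": [0,0,0.015],"dr": [0,0,0]},
    {"delta_pos": [0,0,0],"dr": [0,0,0]}
  ]
}}

```text
time: 3.42
tool_pos: [0.48, 0.1333, 0.0067]
tcp_rot: [3.117, 0.389, 0.0]
wrist_force: [-0.4, -0.6, 1.0]
width: 1.002
```

Emit:
{"api": "carry_out", "payload": {
  "deltas": [
    {"delta_pos": [0,0,0],"dr": [0,0,0]},
    {"delta_pos": [0,0,0],"dr": [0,0,0]},
    {"delta_pos": [0,0,0],"dr": [0,0,0]},
    {"delta_pos": [0,0,0],"dr": [0,0,0]},
    {"delta_pos": [0,0,0],"dr": [0,0,0]},
    {"delta_pos": [0,0,0],"dr": [0,0,0]},
    {"delta_pos": [0,0,0],"dr": [0,0,0]},
    {"delta_pos": [0,0,0],"dr": [0,0,0]}
  ],
  "grip": 0,
  "force": 60
}}

```text
time: 4.42
tool_pos: [0.4801, 0.1333, 0.0073]
tcp_rot: [-3.118, -0.387, -0.002]
wrist_force: [-1.2, -0.3, 6.5]
width: 0.267
```

Emit:
{"api": "carry_out", "payload": {
  "deltas": [
    {"delta_pos": [0,0,-0.03],"dr": [0,0,0]},
    {"delta_pos": [0,0,-0.05],"dr": [0,0,0]},
    {"delta_pos": [0,0,-0.06],"dr": [0,0,0]},
    {"delta_pos": [0,0,-0.05],"dr": [0,0,0]},
    {"delta_pos": [0,0,0],"dr": [0,0,0]}
  ]
}}

```text
time: 5.05
tool_pos: [0.483, 0.134, 0.2018]
tcp_rot: [-3.117, -0.387, -0.017]
wrist_force: [-0.1, -0.9, -0.9]
width: 0.263
```

```bash
python3 - <<'E'
from h import *
cam("wrist","w2");print(bot.read_state()["tool_pos"],bot.read_state()["wrist_force"])
y=-.109;c=np.array([.6506,.0762]);p=c+.07*np.array([-np.sin(y),np.cos(y)]);print(p)
go((p[0],p[1],.2),y)
E
```

```text
[0.48091743 0.13351572 0.19869025] [-0.51155135 -0.0160358  -2.7084508 ]
[0.6582149  0.14578458]
yaw now 0.2471 shift(tool) [ 0.1749  0.0315 -0.0004] turn [-0.0008 -0.0052  0.3561] q6 -0.026 t 5.1
```

View pics/w2.png

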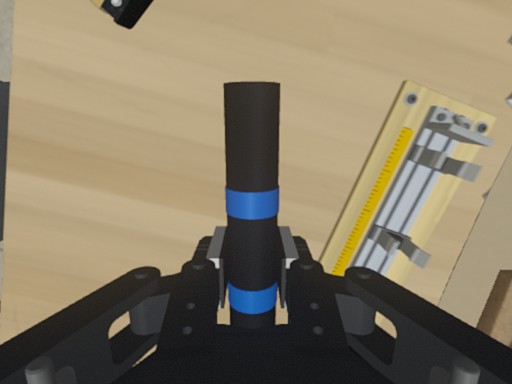

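Emit:
{"api": "carry_out", "payload": {
  "deltas": [
    {"delta_pos": [0.044,0.008,0],"dr": [0,0,0]},
    {"delta_pos": [0.044,0.008,0],"dr": [0,0,0]},
    {"delta_pos": [0.044,0.008,0],"dr": [0,0,0]},
    {"delta_pos": [0.043,0.008,0],"dr": [0,0,0]},
    {"delta_pos": [0,0,0],"dr": [0,0.0,0.178]},
    {"delta_pos": [0,0,0],"dr": [0,0,0.178]},
    {"delta_pos": [0,0,0],"dr": [0,0,0]},
    {"delta_pos": [0,0,0],"dr": [0,0,0]}
  ]
}}

```text
time: 6.1
tool_pos: [0.6559, 0.1448, 0.1945]
tcp_rot: [3.137, -0.167, -0.004]
wrist_force: [-0.1, 0.4, -0.3]
width: 0.265
```

```bash
python3 - <<'E'
from h import *
cam("wrist","w3");cam("top","top3");cam("side","side3");print(bot.read_state()["tool_pos"],bot.read_state()["wrist_force"])
crop("side3",220,100,340,220,5,"side3c");crop("w3",150,0,400,240,3,"w3c")
y=-.109;c=np.array([.6506,.0762]);X=np.array([np.cos(y),np.sin(y)]);Y=np.array([-np.sin(y),np.cos(y)])
for n,p in dict(tl=(-.055,.185,.012),tr=(.055,.185,.012),bl=(-.055,-.185,.012),br=(.055,-.185,.012),ep=(0,.145,.066),epl=(-.022,.145,.066),epr=(.022,.145,.066)).items():
    q=c+p[0]*X+p[1]*Y; print(n,pr("w3",(*q,p[2])).round(1),pr("top3",(*q,p[2])).round(1))
E
```

```text
[0.65657151 0.14489501 0.1959106 ] [ 0.2671825  -0.28769587 -0.94692694]
tl [199.2  55.3] [160.5 157.3]
tr [310.2  55.6] [164.8 123.1]
bl [211.3 360.9] [280.8 167.7]
br [295.3 361.2] [283.3 133.3]
ep [254.8  95.4] [172.3 135.9]
epl [229.1  95.3] [171.4 143. ]
epr [280.6  95.5] [173.2 128.7]
```

View pics/w3.png

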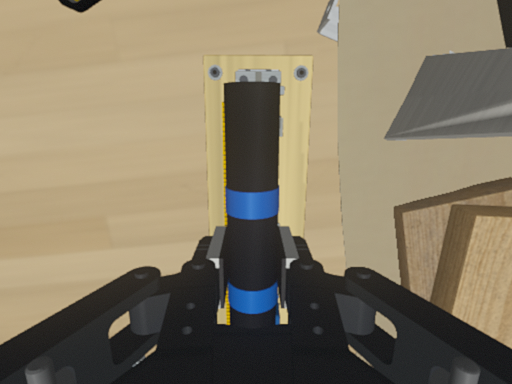

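View pics/side3c.png

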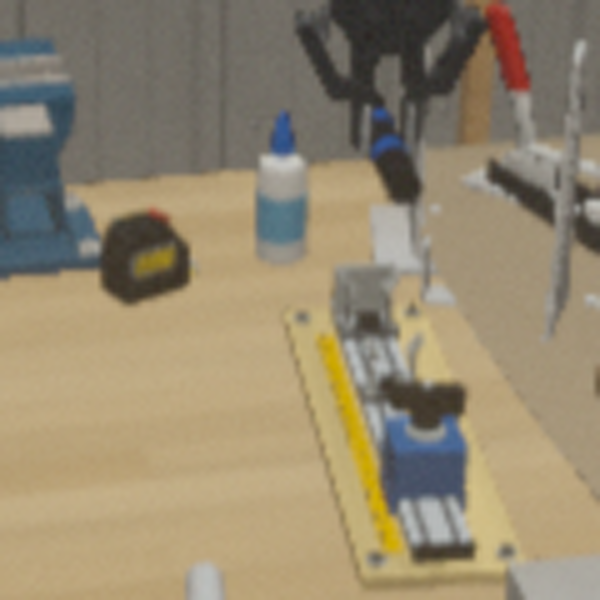

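View pics/w3c.png

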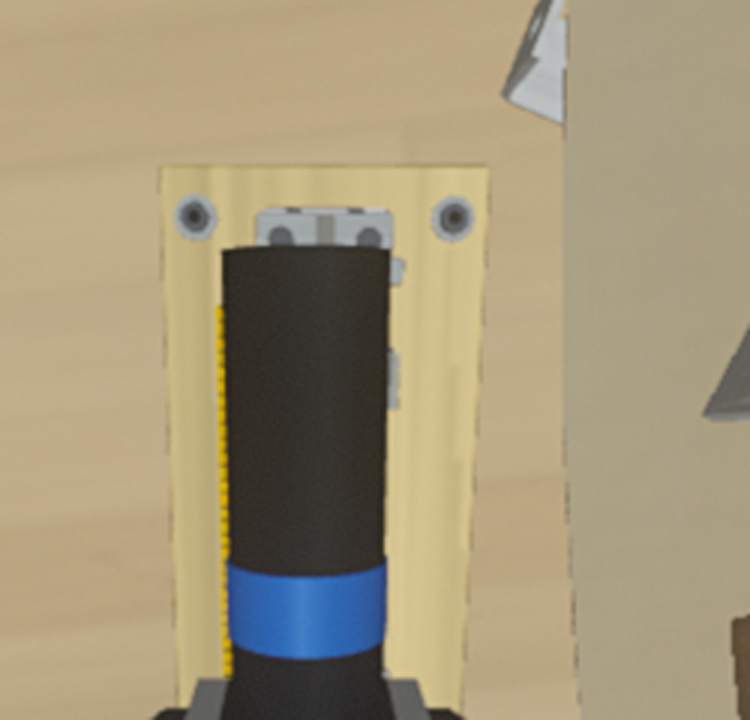

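```bash
python3 - <<'E'
from h import *
from scipy.optimize import least_squares
im=cv2.imread("pics/w3.png").astype(int);col=im[60:340,250:255].mean(1)
b=col[:,0]-col[:,2]
idx=np.where(b>40)[0]+60;print(idx)
print([(r+60,col[r].round().tolist()) for r in range(18,28)])
for n,p in dict(TL=(203.3,55),TR=(313,55.3),L2=(209.3,240),R2=(304.3,230)).items(): print(n,w("w3",p,.012).round(4))
E
python3 -c "
from h import *
crop('w3',200,180,320,340,5,'w3d')"
```

```text
[192 193 194 195 196 197 198 199 200 201 202 203 204 205 206 207 208 209
 210 211 212 213 214 215 216 217 218 219 291 292 293 294 295 296 297 298
 299 300 301 302 303 304 305 306 307 308 309 310 311 312 313]
[(78, [167.0, 166.0, 161.0]), (79, [170.0, 169.0, 164.0]), (80, [165.0, 164.0, 159.0]), (81, [125.0, 125.0, 121.0]), (82, [53.0, 57.0, 59.0]), (83, [43.0, 50.0, 54.0]), (84, [47.0, 52.0, 56.0]), (85, [47.0, 53.0, 57.0]), (86, [47.0, 52.0, 56.0]), (87, [47.0, 53.0, 57.0])]
TL [0.6201 0.2659 0.012 ]
TR [0.7281 0.2541 0.012 ]
L2 [0.5976 0.0685 0.012 ]
R2 [0.7082 0.0694 0.012 ]
```

View pics/w3d.png

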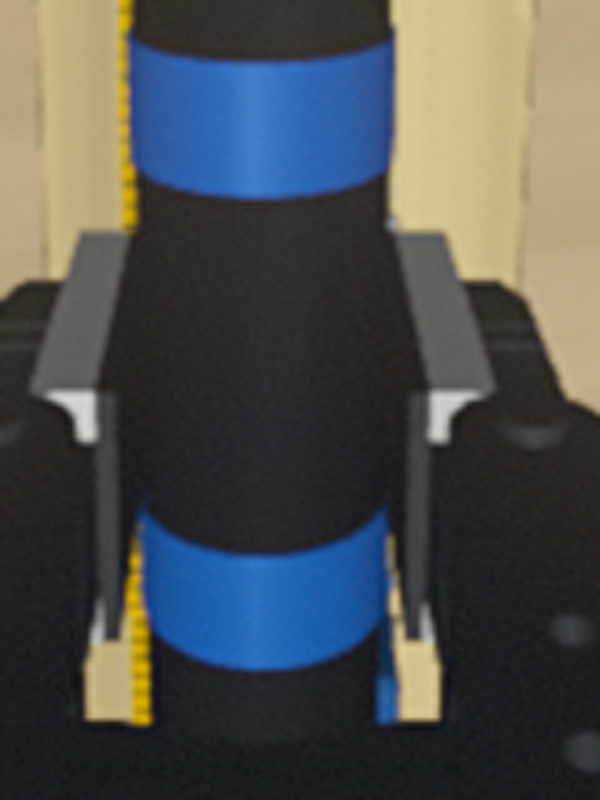

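```bash
python3 - <<'E'
from h import *
from scipy.optimize import least_squares
K,T=load("w3")
he=np.array([[1,-.0004,.0004,-.001],[.0002,.9653,.261,-.0655],[-.0005,-.261,.9653,-.1428],[0,0,0,1]])
obs={-.075:81.2,-.030:191.5,-.018:219.5,.018:290.5,.030:313.5}
def row(s,x):
    a,t,y0=x
    p=np.array([0,y0+s*np.cos(t)-.0125*np.sin(t)*0,-a+s*np.sin(t)-.0125])
    q=K@(he[:3,:3].T@(p-he[:3,3]));return q[1]/q[2]
f=lambda x:[row(s,x)-o for s,o in obs.items()]
r=least_squares(f,[.006,0,0],x_scale=[.01,.1,.01]);print(r.x,r.fun)
E
```

```text
[ 0.00502951 -0.00872023 -0.00107831] [-0.04039745  0.68497565 -0.90843967  0.56131606 -0.29745458]
```

```bash
python3 - <<'E'
from h import *
go((.6604,.1388,.083),-.109)
E
```

```text
yaw now -0.1075 shift(tool) [0.0045 0.0056 0.1129] turn [0.0002 0.0005 0.0015] q6 0.288 t 6.25
```

Emit:
{"api": "carry_out", "payload": {
  "deltas": [
    {"delta_pos": [0.0045,0.0056,0.03],"dr": [0,0,0.0015]},
    {"delta_pos": [0,0,0.04],"dr": [0,0,0]},
    {"delta_pos": [0,0,0.03],"dr": [0,0,0]},
    {"delta_pos": [0,0,0.013],"dr": [0,0,0]},
    {"delta_pos": [0,0,0],"dr": [0,0,0]},
    {"delta_pos": [0,0,0],"dr": [0,0,0]}
  ]
}}

```text
time: 7.0
tool_pos: [0.6621, 0.1392, 0.0852]
tcp_rot: [-3.136, 0.173, -0.005]
wrist_force: [0.0, 0.2, -0.7]
width: 0.269
```

```bash
python3 - <<'E'
from h import *
cam("wrist","w4");cam("side","side4");cam("top","top4");print(bot.read_state()["tool_pos"],bot.read_state()["wrist_force"])
crop("side4",260,120,340,220,6,"side4c");crop("w4",170,60,340,240,4,"w4c");crop("top4",150,110,300,180,5,"top4c")
E
```

```text
[0.66204638 0.13914586 0.0851859 ] [ 0.6117644  -0.31932686 -0.26668079]
```

View pics/w4.png

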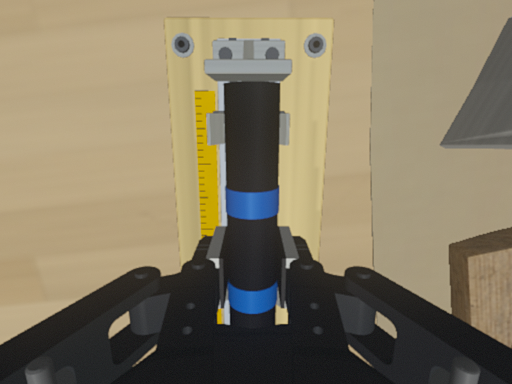

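View pics/w4c.png

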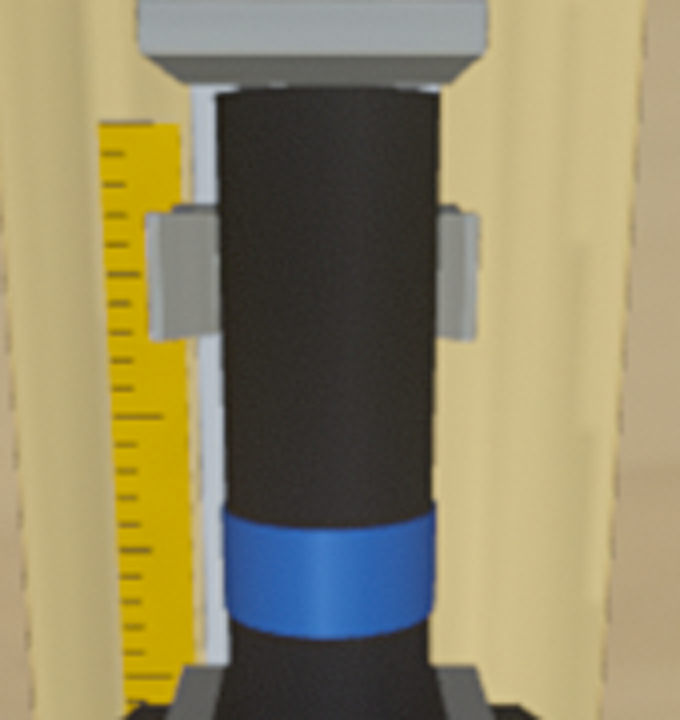

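View pics/side4c.png

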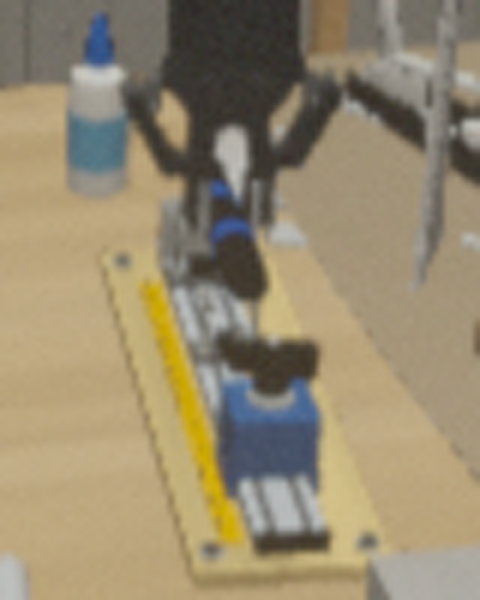

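View pics/top4c.png

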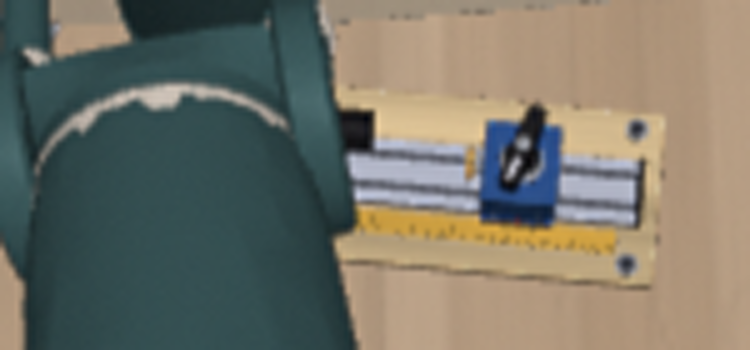

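```bash
python3 - <<'E'
from h import *
e=w("w4",(248.4,73.7),.066);t=w("w4",(252,82.0),.0852+.005+.0125);print(e,t)
print(w("w4",(165.5,18.5),.012),w("w4",(332,18.5),.012))
Y=np.array([.109,.994]);print((e-t)[:2]@Y)
for a in (147,478): print(w("w4",(170+a/4,60+215/4),.073),w("w4",(170+a/4,60+335/4),.073))
E
```

```text
[0.66978382 0.22097095 0.066     ] [0.67071331 0.21386817 0.1027    ]
[0.62104957 0.26546067 0.012     ] [0.72690104 0.25379082 0.012     ]
0.006958855231641024
[0.64715704 0.20401289 0.073     ] [0.64495981 0.18940512 0.073     ]
[0.68788968 0.19949166 0.073     ] [0.68673241 0.18475753 0.073     ]
```

Emit:
{"api": "carry_out", "payload": {
  "deltas": [
    {"delta_pos": [-0.0017,0,0.008],"dr": [0,0,0]},
    {"delta_pos": [0,0,0.008],"dr": [0,0,0]},
    {"delta_pos": [0,0,0.005],"dr": [0,0,0]},
    {"delta_pos": [0,0,0.004],"dr": [0,0,0]},
    {"delta_pos": [0,0,0.004],"dr": [0,0,0]},
    {"delta_pos": [0,0,0],"dr": [0,0,0]}
  ]
}}

```text
time: 7.9
tool_pos: [0.6602, 0.1395, 0.0556]
tcp_rot: [-3.136, 0.174, -0.003]
wrist_force: [-1.1, 0.3, 5.2]
width: 0.268
```

Emit:
{"api": "carry_out", "payload": {
  "deltas": [
    {"delta_pos": [0,0,0.003],"dr": [0,0,0]},
    {"delta_pos": [0,0,0.003],"dr": [0,0,0]},
    {"delta_pos": [0,0,0.002],"dr": [0,0,0]},
    {"delta_pos": [0,0,0],"dr": [0,0,0]},
    {"delta_pos": [0,0,0],"dr": [0,0,0]}
  ]
}}

```text
time: 8.52
tool_pos: [0.6594, 0.1391, 0.0468]
tcp_rot: [3.137, -0.173, 0.001]
wrist_force: [-1.1, -0.1, 4.1]
width: 0.266
```

Emit:
{"api": "carry_out", "payload": {
  "deltas": [
    {"delta_pos": [0,0,0.002],"dr": [0,0,0]},
    {"delta_pos": [0,0,0],"dr": [0,0,0]},
    {"delta_pos": [0,0,0],"dr": [0,0,0]}
  ]
}}

```text
time: 8.9
tool_pos: [0.6594, 0.139, 0.0467]
tcp_rot: [3.137, -0.173, 0.001]
wrist_force: [-4.7, -1.0, 13.8]
width: 0.265
```

```bash
python3 - <<'E'
from h import *
cam("wrist","w5");cam("side","side5");print(bot.read_state()["tool_pos"],bot.read_state()["wrist_force"])
crop("side5",260,120,340,220,6,"side5c");crop("w5",170,20,340,240,3,"w5c")
E
```

```text
[0.65946555 0.13905067 0.0467004 ] [-4.21183404 -0.68183135 14.27264465]
```

View pics/w5c.png

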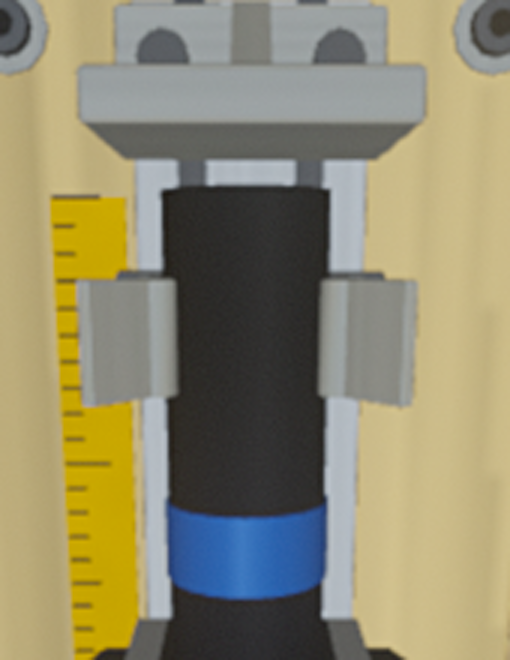

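View pics/side5c.png

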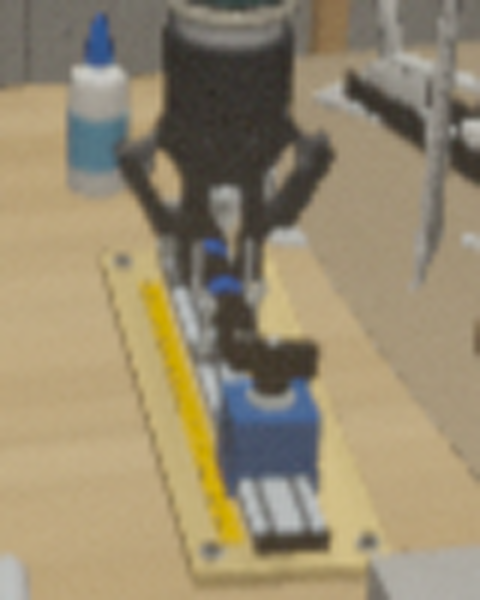

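Emit:
{"api": "carry_out", "payload": {
  "deltas": [
    {"delta_pos": [0,0,-0.002],"dr": [0,0,0]},
    {"delta_pos": [0,-0.003,0],"dr": [0,0,0]},
    {"delta_pos": [0,-0.003,0],"dr": [0,0,0]},
    {"delta_pos": [0,-0.001,0],"dr": [0,0,0]},
    {"delta_pos": [0,0,0],"dr": [0,0,0]},
    {"delta_pos": [0,0,0],"dr": [0,0,0]}
  ]
}}

```text
time: 9.75
tool_pos: [0.6605, 0.1448, 0.0468]
tcp_rot: [3.135, -0.173, 0.001]
wrist_force: [0.4, -5.3, 6.2]
width: 0.266
```

Emit:
{"api": "carry_out", "payload": {
  "deltas": [
    {"delta_pos": [0,-0.001,0],"dr": [0,0,0]},
    {"delta_pos": [0,-0.001,0],"dr": [0,0,0]},
    {"delta_pos": [0,-0.001,0],"dr": [0,0,0]},
    {"delta_pos": [0,0,0],"dr": [0,0,0]}
  ]
}}

```text
time: 10.25
tool_pos: [0.6606, 0.1461, 0.0468]
tcp_rot: [3.133, -0.172, 0.0]
wrist_force: [-1.6, -8.0, 7.8]
width: 0.267
```

Emit:
{"api": "carry_out", "payload": {
  "deltas": [
    {"delta_pos": [0,-0.001,0],"dr": [0,0,0]},
    {"delta_pos": [0,-0.001,0],"dr": [0,0,0]},
    {"delta_pos": [0,0,0],"dr": [0,0,0]},
    {"delta_pos": [0,0,0],"dr": [0,0,0]}
  ]
}}

```text
time: 10.75
tool_pos: [0.6606, 0.1461, 0.0468]
tcp_rot: [3.13, -0.172, -0.001]
wrist_force: [-1.4, -14.3, 7.9]
width: 0.264
```

```bash
python3 - <<'E'
from h import *
cam("wrist","w6");print(bot.read_state()["tool_pos"],bot.read_state()["wrist_force"])
crop("w6",170,20,340,240,3,"w6c")
E
```

```text
[0.66058582 0.14613709 0.04676609] [ -1.73932374 -14.80157424   8.24951058]
```

View pics/w6c.png

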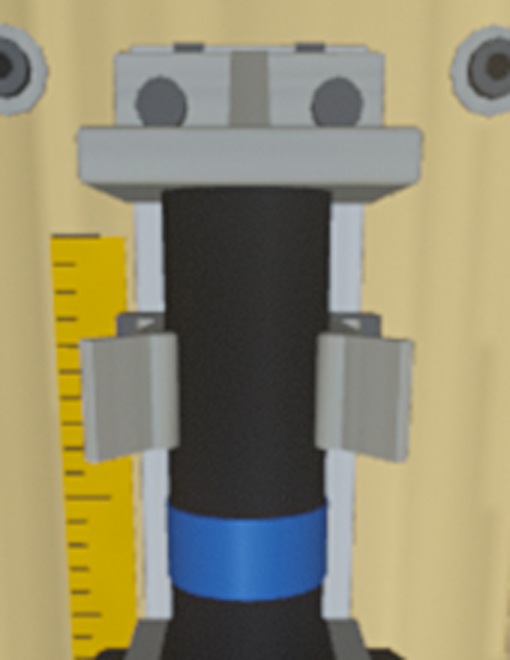

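Emit:
{"api": "carry_out", "payload": {
  "deltas": [
    {"delta_pos": [0,0.002,-0.001],"dr": [0,0,0]},
    {"delta_pos": [0,0.002,0],"dr": [0,0,0]},
    {"delta_pos": [0,0,0],"dr": [0,0,0]}
  ]
}}

```text
time: 11.18
tool_pos: [0.6604, 0.1461, 0.0469]
tcp_rot: [3.136, -0.174, 0.001]
wrist_force: [3.1, -5.8, -0.2]
width: 0.268
```

Emit:
{"api": "carry_out", "payload": {
  "deltas": [
    {"delta_pos": [0,0,0],"dr": [0,0,0]},
    {"delta_pos": [0,0,0],"dr": [0,0,0]},
    {"delta_pos": [0,0,0],"dr": [0,0,0]},
    {"delta_pos": [0,0,0],"dr": [0,0,0]},
    {"delta_pos": [0,0,-0.01],"dr": [0,0,0]},
    {"delta_pos": [0,0,-0.04],"dr": [0,0,0]},
    {"delta_pos": [0,0,-0.05],"dr": [0,0,0]},
    {"delta_pos": [0,0,-0.05],"dr": [0,0,0]},
    {"delta_pos": [0,0,0],"dr": [0,0,0]}
  ],
  "grip": 0.7
}}

```text
time: 12.3
tool_pos: [0.664, 0.1478, 0.2053]
tcp_rot: [-3.134, 0.173, -0.019]
wrist_force: [1.3, -0.9, 0.4]
width: 0.701
```

```bash
python3 - <<'E'
from h import *
cam("wrist","w7");print(bot.read_state()["tool_pos"],bot.read_state()["wrist_force"])
Y=np.array([.1088,.994]);j=np.array([.6607,.1471])-.07*Y;print(j)
k=j+(-.075-.033)*Y;print("knob guess",k);go((*k,.2),1.462)
E
```

```text
[0.66212848 0.14747266 0.20181748] [0.72329635 0.03954961 0.62799723]
[0.653084 0.07752 ]
knob guess [ 0.6413336 -0.029832 ]
yaw now -0.1105 shift(tool) [-0.0011  0.1785  0.0014] turn [ 0.0038 -0.0072 -1.5725] q6 0.293 t 12.35
```

View pics/w7.png

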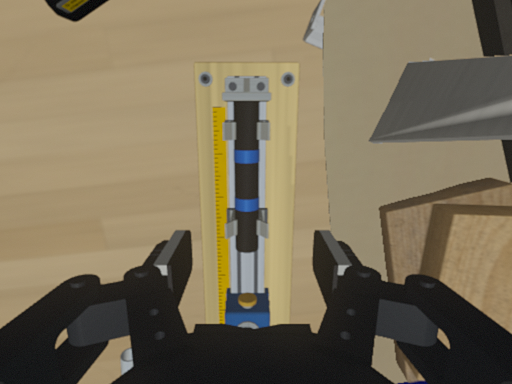

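Emit:
{"api": "carry_out", "payload": {
  "deltas": [
    {"delta_pos": [0,0.059,0],"dr": [0,0,0]},
    {"delta_pos": [0,0.059,0],"dr": [0,0,0]},
    {"delta_pos": [0,0.059,0],"dr": [0,0,0]},
    {"delta_pos": [0,0,0],"dr": [0,0,-0.175]},
    {"delta_pos": [0,0,0],"dr": [0,0,-0.175]},
    {"delta_pos": [0,0,0],"dr": [0,0,-0.175]},
    {"delta_pos": [0,0,0],"dr": [0,0,-0.175]},
    {"delta_pos": [0,0,0],"dr": [0,0,-0.175]},
    {"delta_pos": [0,0,0],"dr": [0,0,-0.175]},
    {"delta_pos": [0,0,0],"dr": [0,0,-0.175]}
  ]
}}

```text
time: 13.6
tool_pos: [0.6391, -0.0287, 0.1952]
tcp_rot: [-2.66, -1.668, 0.004]
wrist_force: [0.3, 0.5, -0.2]
width: 0.697
```

Emit:
{"api": "carry_out", "payload": {
  "deltas": [
    {"delta_pos": [0,0,0],"dr": [0,0,-0.175]},
    {"delta_pos": [0,0,0],"dr": [0,0,-0.173]},
    {"delta_pos": [0,0,0],"dr": [0,0,0]},
    {"delta_pos": [0,0,0],"dr": [0,0,0]}
  ]
}}

```text
time: 14.1
tool_pos: [0.6398, -0.0288, 0.1963]
tcp_rot: [-2.34, -2.094, 0.002]
wrist_force: [0.8, -0.1, -0.6]
width: 0.697
```

```bash
python3 - <<'E'
from h import *
cam("wrist","w8");print(bot.read_state()["tool_pos"],bot.read_state()["wrist_force"])
go((.6413,-.0298,.2),1.462);crop("w8",150,120,350,280,4,"w8c")
E
```

```text
[ 0.64001263 -0.02883739  0.1965269 ] [0.33351913 0.46702389 0.83856498]
yaw now 1.4602 shift(tool) [-0.0008  0.0014 -0.0035] turn [-0.0013  0.     -0.0018] q6 -1.544 t 14.15
```

View pics/w8.png

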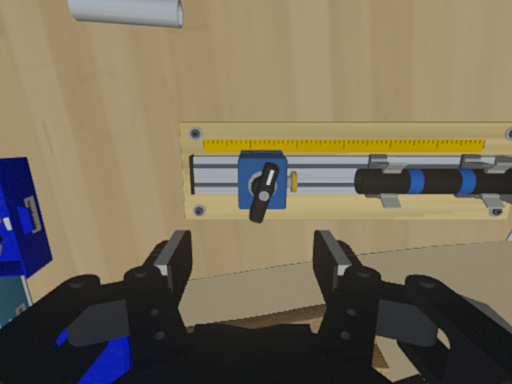

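View pics/w8c.png

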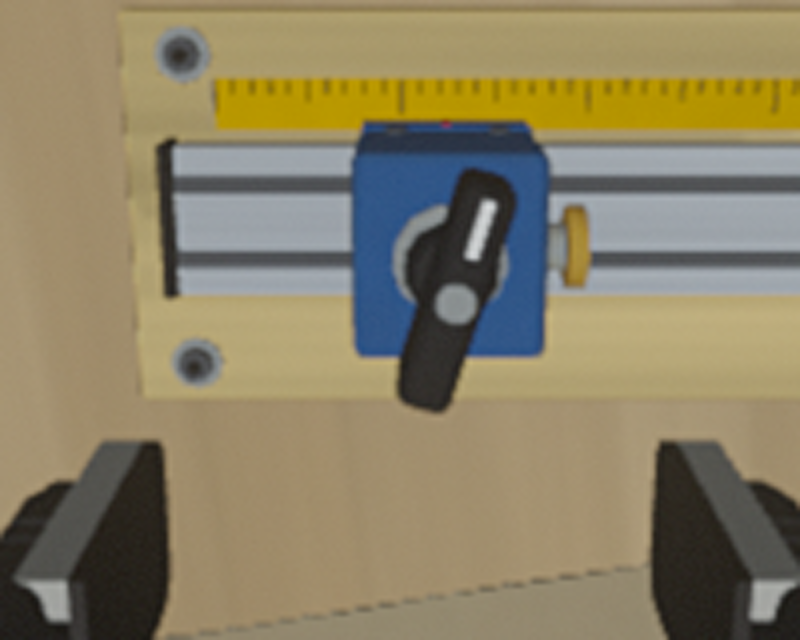

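```bash
python3 - <<'E'
from h import *
def P(x,y):return (150+x/4,120+y/4)
c=w("w8",P(456,303),.103);print(c)
# side edges of bar at top z=.103
a=w("w8",P(487,180),.103);b=w("w8",P(425,402),.103);d=b-a;print(a,b,np.linalg.norm(d),"bar yaw",np.arctan2(d[1],d[0]))
f=w("w8",P(590,245),.052+.0);print("face",f)
J=np.array([.65308,.07752]);Y=np.array([.1088,.994]);X=np.array([.994,-.1088])
for q in (c,f):print((q[:2]-J)@X,(q[:2]-J)@Y)
yb=np.arctan2(d[1],d[0])
go((c[0],c[1],.082),yb+np.pi/2)
E
```

```text
[ 0.64269762 -0.02037325  0.103     ]
[ 0.61830388 -0.01175843  0.103     ] [ 0.66318287 -0.02890131  0.103     ] 0.04804167026006915 bar yaw -0.36487609173535923
face [0.64642384 0.013962   0.052     ]
0.00033070181252195155 -0.09843549522880748
0.0002988921807173136 -0.06390084583551267
yaw now 1.4602 shift(tool) [0.0087 0.0019 0.1145] turn [-1.200e-03  2.000e-04  2.543e-01] q6 -1.544 t 14.15
```

Emit:
{"api": "carry_out", "payload": {
  "deltas": [
    {"delta_pos": [0.0087,0.002,0.03],"dr": [0,0,0]},
    {"delta_pos": [0,0,0.03],"dr": [0,0,0.127]},
    {"delta_pos": [0,0,0.03],"dr": [0,0,0.127]},
    {"delta_pos": [0,0,0.022],"dr": [0,0,0]},
    {"delta_pos": [0,0,0.006],"dr": [0,0,0]},
    {"delta_pos": [0,0,0],"dr": [0,0,0]}
  ]
}}

```text
time: 14.9
tool_pos: [0.6433, -0.0205, 0.0792]
tcp_rot: [-2.586, -1.784, 0.001]
wrist_force: [-0.0, 0.2, -0.1]
width: 0.701
```

```bash
python3 - <<'E'
from h import *
cam("wrist","w9");print(bot.read_state()["tool_pos"],bot.read_state()["wrist_force"])
go((.6427,-.0204,.079),1.206);cam("side","side9");crop("side9",260,120,340,220,6,"side9c")
E
```

```text
[ 0.64401381 -0.02050249  0.08009793] [ 0.44856009 -0.50165898 -0.01965012]
yaw now 1.2081 shift(tool) [-0.0004 -0.0013  0.0011] turn [ 0.0011 -0.0004  0.0021] q6 -1.279 t 14.95
```

View pics/w9.png

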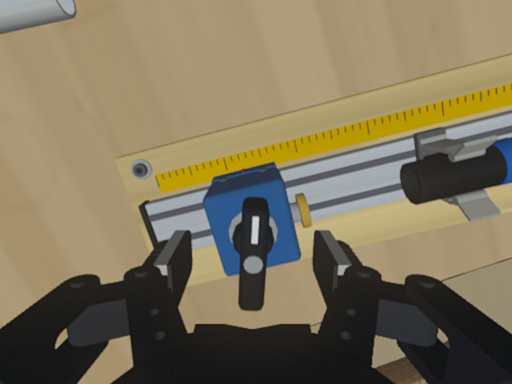

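View pics/side9c.png

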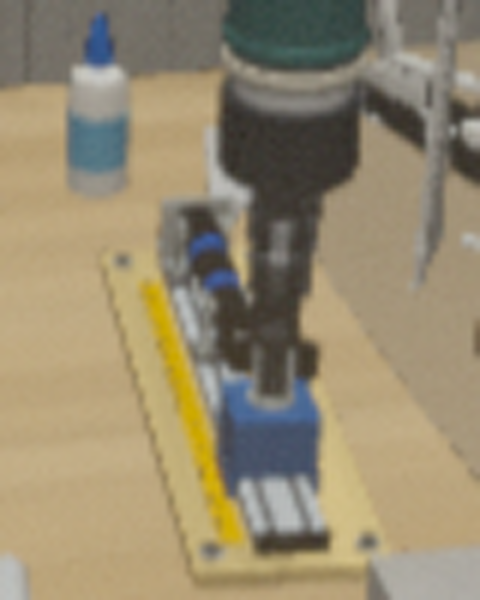

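Emit:
{"api": "carry_out", "payload": {
  "deltas": [
    {"delta_pos": [0,0,0],"dr": [0,0,0]},
    {"delta_pos": [0,0,0],"dr": [0,0,0]},
    {"delta_pos": [0,0,0],"dr": [0,0,0]},
    {"delta_pos": [0,0,0],"dr": [0,0,0]},
    {"delta_pos": [0,0,0],"dr": [0,0,0]},
    {"delta_pos": [0,0,0],"dr": [0,0,0]},
    {"delta_pos": [0,0,0],"dr": [0,0,0]}
  ],
  "grip": 0,
  "force": 50
}}

```text
time: 15.88
tool_pos: [0.6443, -0.0204, 0.0815]
tcp_rot: [2.585, 1.784, 0.003]
wrist_force: [-2.8, -0.1, 7.6]
width: 0.127
```

```bash
python3 - <<'E'
from h import *
s=bot.read_state();M=R.from_rotvec(s["tcp_rot"]).as_matrix();print(s["tool_pos"],s["wrist_force"],s["torque"],s["width"])
Y=np.array([.1088,.994,0]);print("jig y in tool",(M.T@Y).round(4), "jig x", (M.T@np.array([.994,-.1088,0])).round(4))
J=np.array([.65308,.07752]);print((s["tool_pos"][:2]-J)@Y[:2])
E
```

```text
[ 0.64427182 -0.0204151   0.08151145] [-2.77676311 -0.0688685   7.55337685] [ 0.16066455  0.39254258 -0.04203758] 0.12654573862898896
jig y in tool [ 9.679e-01 -2.510e-01  4.000e-04] jig x [0.251  0.9679 0.002 ]
-0.09830582312894978
```

Emit:
{"api": "carry_out", "payload": {
  "deltas": [
    {"delta_pos": [0.0058,-0.0015,-0.001],"dr": [0,0,0]},
    {"delta_pos": [0.0097,-0.0025,0],"dr": [0,0,0]},
    {"delta_pos": [0.0097,-0.0025,0],"dr": [0,0,0]},
    {"delta_pos": [0.0097,-0.0025,0],"dr": [0,0,0]},
    {"delta_pos": [0.0097,-0.0025,0],"dr": [0,0,0]},
    {"delta_pos": [0.0058,-0.0015,0],"dr": [0,0,0]},
    {"delta_pos": [0,0,0],"dr": [0,0,0]}
  ]
}}

```text
time: 16.75
tool_pos: [0.6502, 0.0327, 0.0816]
tcp_rot: [2.585, 1.785, 0.004]
wrist_force: [-0.2, 1.1, 6.4]
width: 0.127
```

```bash
python3 - <<'E'
from h import *
cam("wrist","w10")
s=bot.read_state();M=R.from_rotvec(s["tcp_rot"]).as_matrix();print(s["tool_pos"],s["wrist_force"],s["torque"],s["width"])
Y=np.array([.1088,.994,0]);J=np.array([.65308,.07752]);print((s["tool_pos"][:2]-J)@Y[:2])
E
```

```text
[0.6501897  0.03271156 0.08155547] [-0.35430736  1.64448819  5.90289005] [ 0.30344342 -0.03365752 -0.03039212] 0.12960609040446142
-0.04485404956063662
```

View pics/w10.png

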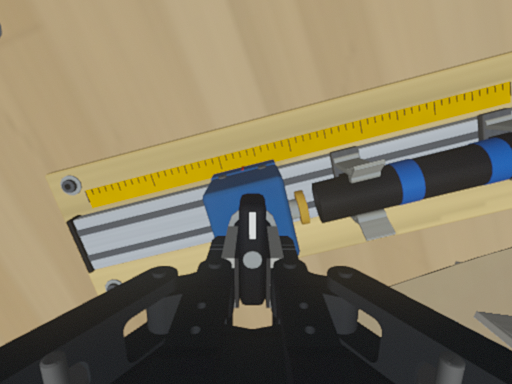

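Slides freely; the brass face is about 6–7 mm off the tube's end (px 308 vs 316). Creeping on.

Emit:
{"api": "carry_out", "payload": {
  "deltas": [
    {"delta_pos": [0.0029,-0.0008,0],"dr": [0,0,0]},
    {"delta_pos": [0.002,-0.0005,0],"dr": [0,0,0]},
    {"delta_pos": [0.001,-0.0003,0],"dr": [0,0,0]},
    {"delta_pos": [0,0,0],"dr": [0,0,0]},
    {"delta_pos": [0,0,0],"dr": [0,0,0]}
  ]
}}

```text
time: 17.42
tool_pos: [0.6508, 0.0379, 0.0816]
tcp_rot: [2.584, 1.784, 0.003]
wrist_force: [-0.8, -0.6, 6.1]
width: 0.125
```

Emit:
{"api": "carry_out", "payload": {
  "deltas": [
    {"delta_pos": [0.002,-0.0005,0],"dr": [0,0,0]},
    {"delta_pos": [0.001,-0.0003,0],"dr": [0,0,0]},
    {"delta_pos": [0,0,0],"dr": [0,0,0]},
    {"delta_pos": [0,0,0],"dr": [0,0,0]}
  ]
}}

```text
time: 17.92
tool_pos: [0.651, 0.0397, 0.0816]
tcp_rot: [2.583, 1.784, 0.001]
wrist_force: [-1.0, -5.1, 6.6]
width: 0.126
```

Emit:
{"api": "carry_out", "payload": {
  "deltas": [
    {"delta_pos": [0.002,-0.0005,0],"dr": [0,0,0]},
    {"delta_pos": [0.001,-0.0003,0],"dr": [0,0,0]},
    {"delta_pos": [0,0,0],"dr": [0,0,0]},
    {"delta_pos": [0,0,0],"dr": [0,0,0]}
  ]
}}

```text
time: 18.42
tool_pos: [0.651, 0.0398, 0.0816]
tcp_rot: [2.58, 1.783, -0.004]
wrist_force: [-2.3, -13.9, 7.4]
width: 0.128
```

```bash
python3 - <<'E'
from h import *
cam("wrist","w11");crop("w11",200,120,400,270,4,"w11c")
s=bot.read_state();print(s["tool_pos"],s["wrist_force"],s["torque"],s["width"])
Y=np.array([.1088,.994,0]);J=np.array([.65308,.07752]);print((s["tool_pos"][:2]-J)@Y[:2])
E
```

```text
[0.65101007 0.03986774 0.08158221] [ -2.26452255 -13.5425081    6.890117  ] [-1.90989583  0.17467016 -0.04660967] 0.12145486282894119
-0.037651556123433516
```

View pics/w11c.png

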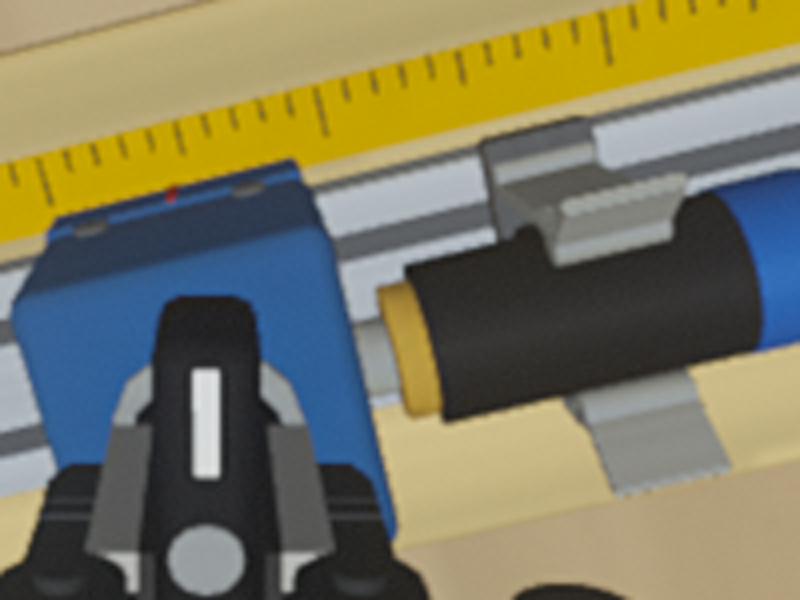

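Emit:
{"api": "carry_out", "payload": {
  "deltas": [
    {"delta_pos": [0,0,0],"dr": [0,0,0.1]},
    {"delta_pos": [0,0,0],"dr": [0,0,0.1]},
    {"delta_pos": [0,0,0],"dr": [0,0,0.1]},
    {"delta_pos": [0,0,0],"dr": [0,0,0.1]},
    {"delta_pos": [0,0,0],"dr": [0,0,0]}
  ]
}}

```text
time: 19.1
tool_pos: [0.6506, 0.0391, 0.0816]
tcp_rot: [2.882, 1.233, -0.004]
wrist_force: [-2.9, -15.6, 8.6]
width: 0.119
```

```bash
python3 - <<'E'
from h import *
s=bot.read_state();print(s["tool_pos"],s["wrist_force"],s["torque"],s["width"],s["q"][5],s["joint_torque"][5])
go(s["tool_pos"],-.109)
E
```

```text
[0.65057977 0.039121   0.08162963] [ -2.90087196 -15.59562049   8.57001622] [-2.29806922  0.40078903 -0.01613826] 0.1194661741304502 -0.778661898319008 0.1814052416011691
yaw now 0.8087 shift(tool) [0. 0. 0.] turn [0.007  0.0022 0.9177] q6 -0.779 t 19.1
```

Emit:
{"api": "carry_out", "payload": {
  "deltas": [
    {"delta_pos": [0,0,0],"dr": [0,0,0.1]},
    {"delta_pos": [0,0,0],"dr": [0,0,0.1]},
    {"delta_pos": [0,0,0],"dr": [0,0,0.1]},
    {"delta_pos": [0,0,0],"dr": [0,0,0.1]},
    {"delta_pos": [0,0,0],"dr": [0,0,0.1]},
    {"delta_pos": [0,0,0],"dr": [0,0,0.1]},
    {"delta_pos": [0,0,0],"dr": [0,0,0]}
  ]
}}

```text
time: 19.98
tool_pos: [0.6495, 0.0385, 0.0817]
tcp_rot: [3.117, 0.327, -0.004]
wrist_force: [-6.6, -17.3, 11.2]
width: 0.13
```

Emit:
{"api": "carry_out", "payload": {
  "deltas": [
    {"delta_pos": [0,0,0],"dr": [0,0,0.08]},
    {"delta_pos": [0,0,0],"dr": [0,0,0.08]},
    {"delta_pos": [0,0,0],"dr": [0,0,0.05]},
    {"delta_pos": [0,0,0],"dr": [0,0,0]},
    {"delta_pos": [0,0,0],"dr": [0,0,0]}
  ]
}}

```text
time: 20.6
tool_pos: [0.6491, 0.0385, 0.0817]
tcp_rot: [3.133, 0.001, -0.005]
wrist_force: [-7.7, -16.7, 12.0]
width: 0.126
```

```bash
python3 - <<'E'
from h import *
cam("wrist","w12")
s=bot.read_state();print(s["tool_pos"],s["wrist_force"],s["torque"],s["width"],s["q"][5],s["joint_torque"][5])
go(s["tool_pos"],.012)
E
```

```text
[0.64912047 0.03847568 0.08174449] [ -7.93273717 -16.74553037  12.09308789] [-2.75691772  1.08480381  0.31843497] 0.1257739463467762 0.029869068196299465 0.28482159599661827
yaw now 0.0007 shift(tool) [0. 0. 0.] turn [ 0.0084  0.0029 -0.0113] q6 0.03 t 20.65
```

View pics/w12.png

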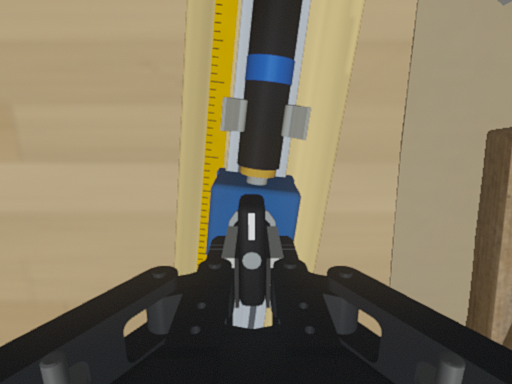

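Emit:
{"api": "carry_out", "payload": {
  "deltas": [
    {"delta_pos": [0,0,0],"dr": [0,0,0.06]},
    {"delta_pos": [0,0,0],"dr": [0,0,0.06]},
    {"delta_pos": [0,0,0],"dr": [0,0,0]},
    {"delta_pos": [0,0,0],"dr": [0,0,0]}
  ]
}}

```text
time: 21.15
tool_pos: [0.649, 0.0385, 0.0819]
tcp_rot: [3.126, -0.176, -0.004]
wrist_force: [-8.3, -17.0, 13.6]
width: 0.128
```

```bash
python3 - <<'E'
from h import *
s=bot.read_state();print(s["tool_pos"],s["wrist_force"],s["torque"],s["width"],s["q"][5],s["joint_torque"][5])
go(s["tool_pos"],.012)
E
```

```text
[0.64895868 0.03848668 0.08190872] [ -8.25736251 -16.99965676  13.56623794] [-2.64790926  1.32347262  2.54791234] 0.1280923104848867 0.14514444553894273 2.543887048959732
yaw now -0.1124 shift(tool) [0. 0. 0.] turn [ 0.0104  0.0026 -0.1244] q6 0.145 t 21.15
```

Emit:
{"api": "carry_out", "payload": {
  "deltas": [
    {"delta_pos": [0,0,0],"dr": [0,0,-0.06]},
    {"delta_pos": [0.001,0.0015,0],"dr": [0,0,-0.04]},
    {"delta_pos": [0.0005,0.001,-0.001],"dr": [0,0,0]},
    {"delta_pos": [0,0,0],"dr": [0,0,0]}
  ]
}}

```text
time: 21.65
tool_pos: [0.6491, 0.0384, 0.0818]
tcp_rot: [3.136, -0.029, -0.009]
wrist_force: [-10.7, -8.7, 11.7]
width: 0.129
```

```bash
python3 - <<'E'
from h import *
s=bot.read_state();print(s["tool_pos"],s["wrist_force"],s["torque"],s["width"],s["q"][5],s["joint_torque"][5])
go(s["tool_pos"],.012)
E
```

```text
[0.64912033 0.03836766 0.08179527] [-10.69354087  -8.65930475  11.69796465] [-1.58601167  1.28740603  0.80067639] 0.12850033867298605 0.044736508363585656 0.8104609698057175
yaw now -0.0182 shift(tool) [0. 0. 0.] turn [ 0.0051  0.0056 -0.0302] q6 0.045 t 21.65
```

Emit:
{"api": "carry_out", "payload": {
  "deltas": [
    {"delta_pos": [-0.002,0.001,0],"dr": [0,0,0]},
    {"delta_pos": [0,0,0],"dr": [0,0,0]}
  ]
}}

```text
time: 21.9
tool_pos: [0.649, 0.0383, 0.0818]
tcp_rot: [3.138, -0.029, -0.002]
wrist_force: [-4.0, -8.2, 6.3]
width: 0.124
```

Emit:
{"api": "carry_out", "payload": {
  "deltas": [
    {"delta_pos": [0,0,0],"dr": [0,0,0]},
    {"delta_pos": [0,0,0],"dr": [0,0,0]},
    {"delta_pos": [0,0,0],"dr": [0,0,0]},
    {"delta_pos": [0,0,0],"dr": [0,0,0]},
    {"delta_pos": [0,0,-0.01],"dr": [0,0,0]},
    {"delta_pos": [0,0,-0.03],"dr": [0,0,0]},
    {"delta_pos": [0,0,-0.03],"dr": [0,0,0]},
    {"delta_pos": [0,0,0],"dr": [0,0,0]},
    {"delta_pos": [0,0,0],"dr": [0,0,0]}
  ],
  "grip": 0.7
}}

```text
time: 23.02
tool_pos: [0.6494, 0.04, 0.1511]
tcp_rot: [3.141, -0.034, -0.0]
wrist_force: [0.1, 0.0, -0.1]
width: 0.7
```

```bash
python3 - <<'E'
from h import *
cam("wrist","w13");crop("w13",180,0,340,330,2,"w13c");crop("w13",210,120,310,280,5,"w13d")
cam("side","side13");cam("top","top13")
s=bot.read_state();print(s["tool_pos"],s["wrist_force"])
E
```

```text
[0.64854325 0.03998509 0.14960671] [ 0.43801131  0.6693277  -0.51970089]
```

View pics/w13.png

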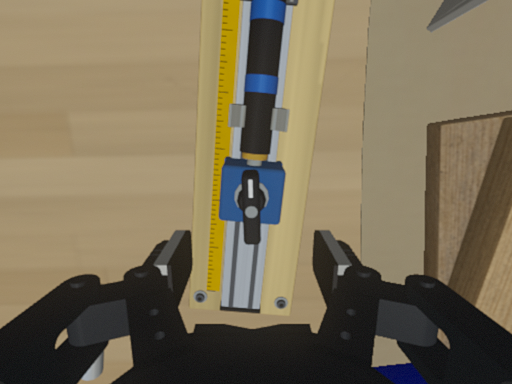

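View pics/w13d.png

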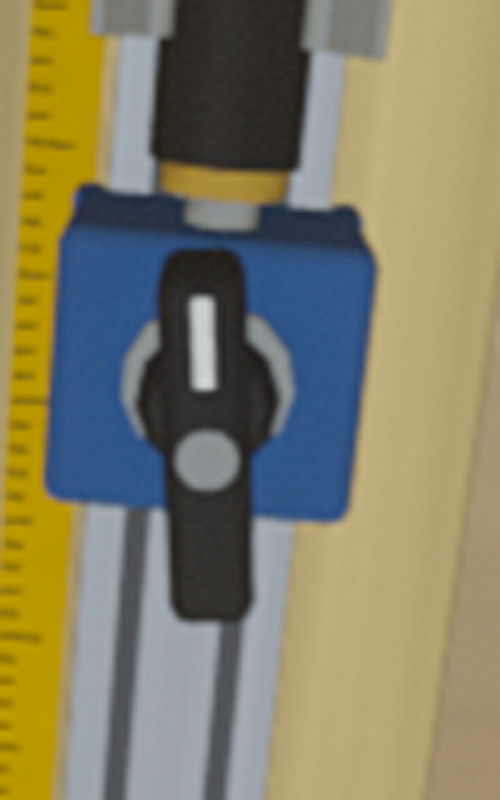

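View pics/side13.png

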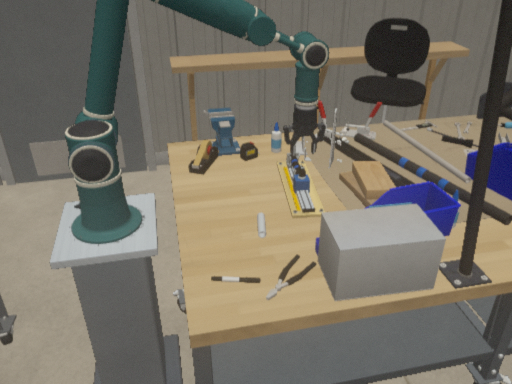

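```bash
python3 - <<'E'
from h import *
def P(x,y):return (210+x/5,120+y/5)
def yw(a,b):d=a-b;return np.arctan2(-d[0],d[1])
a=w("w13",P(202,253),.103);b=w("w13",P(212,615),.103);print(yw(a,b),np.linalg.norm(a-b))
c=w("w13",P(136,520),.024);d=w("w13",P(115,790),.024);print(yw(c,d))
E
```

```text
0.004011824841140367 0.05037341988144813
-0.10716886291773153
```

Emit:
{"api": "carry_out", "payload": {
  "deltas": [
    {"delta_pos": [0,-0.05,-0.02],"dr": [0,0,0]},
    {"delta_pos": [0,-0.06,-0.02],"dr": [0,0,0]},
    {"delta_pos": [0,0,0],"dr": [0,0,0]},
    {"delta_pos": [0,0,0],"dr": [0,0,0]}
  ]
}}

```text
time: 23.68
tool_pos: [0.6513, 0.1493, 0.1898]
tcp_rot: [3.14, -0.032, -0.003]
wrist_force: [0.4, -0.1, 0.4]
width: 0.7
```

```bash
python3 - <<'E'
from h import *
cam("wrist","w14");crop("w14",200,60,330,320,3,"w14c")
E
```

```text
(no output)
```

View pics/w14c.png

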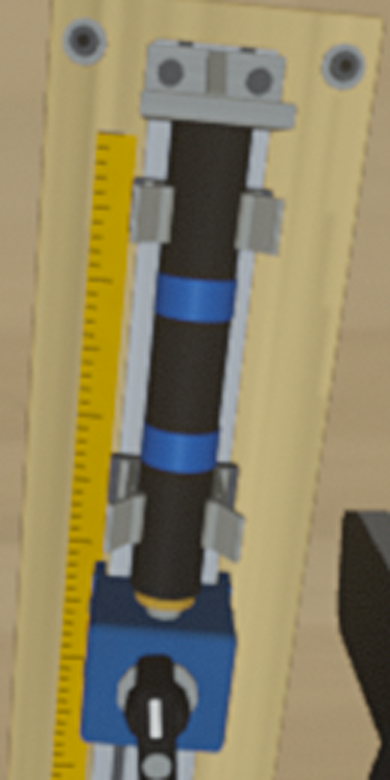

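```bash
python3 -c "
from workcell import bot
print(bot.finish_job(), bot.read_state()['time'])"
```

```text
the job is handed in; nothing more can be done
the job is handed in; nothing more can be done
```

The job is done and handed in at about 24 s, with the gripper open and clear of everything.

- **Tube:** I pressed the sample tube into both clips. It bottomed hard: 14 N gave no further travel. I then slid it about 7 mm onto the steel end plate, where it held against about 14 N.
- **Stop:** I found the knob already turned about 0.26 rad, still loose. I slid the stop by its knob until the brass face met the tube, pushing with about 14 N.
- **Lock:** I turned the knob clockwise to its end stop while keeping that push on.

**Last checks:**
- The wrist pictures show the tube in both clips, with no gap visible at the plate or at the brass face.
- The knob bar measures about 1.46 rad against the 1.45 end stop, which agrees within measuring error.
- The last side picture shows the short tube and the other things still in place.

**What differed from plan:** to confirm the knob's end stop I over-turned slightly, and the wrist torque rose briefly to about 2.5 N m against the 0.15 N m the knob needs. I eased off at once, and the knob stayed fully locked. The camera measurements of the jig differed by about 3 mm, so I lined up the tube from the wrist view and by feel at the contacts.

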